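# Lock the rotary inspection stage

## Robot

A 6-joint arm with a two-finger parallel gripper is mounted at the origin on the work surface. World frame = base frame: x ahead of the robot, y to its left, z up, the work surface at z = 0. Lengths are in m, angles in rad, forces in N, time in s.
With the tool pointing down it reaches from about 0.275 to 0.875 m from the base axis. Payload 12.5 kg.
Tool frame: the origin (TCP) lies midway between the tips of the shut fingers; the grasp point (between the pads) lies 19 mm behind it; z points along the fingers, y is the line along which they close (so a half turn about z gives the same grasp; the last joint's range is limited). The gripper opens to 85 mm and grips with 20 to 120 N. Pads are 22 mm wide; open, the fingers measure 114 mm over their backs; the gripper's body (76 mm by 85 mm) begins 54 mm behind the grasp point. The pads swing forward as they close: fully open they stand 13 mm farther back than shut.
Start: joints at [1.26, 0.351, 1.652, -0, 1.139, -0.085], TCP at [0.123, 0.536, 0.231] pointing down, gripper open.
Joint ranges: [-2.75, 2.75], [-0.79, 2.1], [0.01, 2.65], [-1.57, 4.71], [0.07, 3.14], [-2.87, 2.87]. Speed limits (rad/s): [2.22, 2.22, 2.79, 3.14, 3.14, 3.14].

## Interface

Orientations are given as [roll, pitch, yaw] about the fixed x, y, z axes, in that order (R = Rz(yaw) Ry(pitch) Rx(roll)).
In Python, from cell import arm, sense, camera, camera_model, nets gives the robot as it stands. The module is installed in compiled form; this text tells all that it offers. Calls block until the motion is done:
- arm.goto(position, orientation): joint-space move of the TCP to a pose.
- arm.movel(position, orientation=None, speed=0.15, stop_force=None): straight line of the TCP; orientation=None keeps the orientation; speed is the mean speed in m/s. With stop_force (N) it stops when the force on the tool has changed by that much, and returns True; else False.
- arm.goto_joints(angles): joint-space move.
- arm.gripper_to(opening): finger opening in m; the grip force is fixed at half the most; returns when the fingers have stopped.
- arm.wait(seconds).
- arm.solve_ik(position, orientation): joint angles nearest the present ones, or None.
- sense(): the state.
- camera(name): name is "side" or "top" or "wrist"; returns (picture, depth): 480x640x3 uint8, red, green, blue; 480x640 float32, m along the optical axis (not along the pixel's ray), 0 where there is no reading.
- camera_model(name): a dict with "fx", "fy", "cx", "cy" (pixels), "eye" and "orientation" of the camera in the world. Camera axes: x right, y down, z forward; pixel columns grow to the right and rows downward; lengths in m; the calibration is good to about 2 mm. The wrist camera is an equidistant fisheye: a pixel r from the principal point sees the ray r / f radians off the axis. A picture is of the moment at which its call begins: read the wrist's pose just before it. camera_model takes no time and is no camera call; for the wrist camera it gives the pose at the moment of the call.
A pose or a line that the arm cannot do raises arm.MotionError and nothing moves.
- arm.finish_job(): hands the job in; it is judged then, once.
Trained networks look in the newest picture that a camera, given by its name, has taken for a name from the list of things; names that differ only in an ending like _2 or _b are one class to them, and where a whole thing is asked for, a point or a joint stands for the part that bears it (a point fixed in the world has none). Each returns a list of dicts, best first, with "confidence" (0 to 1); they miss things now and then, are a little off and sometimes report something else, mostly with a low value. They report only what shows in the picture. A call takes as long as a camera call.
- nets.cut_out(camera, query): "pixels" (480x640 bool, what is visible of it) and "location" ([column, row] in pixels, amid what is visible of it).
The state is a dict: "time_s": time; "qpos": joint angles; "qd": joint speeds; "effort": joint torques, N m; "eef_pos": TCP position; "tool_rot": TCP orientation; "contact_force": force on the tool from outside, world axes, zero at the start; "ft_torque": the same for the moment, N m; "gripper_width": finger opening in m; "finger_force": force on a finger pad.
Only numpy, scipy, OpenCV 4.12 (cv2) and the standard library are available. Lean on these libraries where they do the work, as an engineer would, in place of code of your own. Each camera call takes 0.05 s, during which the arm holds its last target. There are 200 camera calls.

## Task

Lock the small rotary stage: push its red post round with a fingertip, either way, until the slot across the white disc lines up with the steel lock bar, then push the bar by its blue tab straight through the disc, fully home, and leave it there. Only push, gently: do not grip or pick up anything, and leave the other things on the bench where they stand.

Things in the scene. Friction and masses are not known exactly. Their poses are not given: they have to be found in the camera images.
- stage: The rotary stage: a cream base plate 300 x 110 x 10 mm, fixed to the bench, carrying disc, lock bar and two gates. Origin at the middle of the plate, on the bench; +x is the way the bar travels, z up. The disc's upright axis stands at x = +70 mm. Between tab and disc lies the bar's bed, 16 mm wide, top 22 mm above the bench.
- disc_top (a point): Centre of the white disc's top face, 44 mm above the bench. The disc is 90 mm across; a straight slot 20 mm wide (27 mm at its chamfered mouths), with a black floor 22 mm above the bench, runs right across it through the centre.
- near_gate (a point): Top centre of the first teal gate block, 46 mm above the bench, between tab and disc, 11 mm ahead of the stage's origin: 41 mm wide, 18 mm thick, with a tunnel for the bar.
- far_gate (a point): Top centre of the second teal gate block, same size, beyond the disc, 128 mm ahead of the stage's origin; the bar's nose ends in its tunnel.
- disc (a joint): Turn of the disc in rad, counter-clockwise from above positive: the direction from the disc's axis to the red post, measured from the stage's +x. The slot is square to the line from axis to post, so it lines up with the bar at +1.571 and equally at -1.571. About 0.05 N m of friction; stays where left; stops at +/-2.2.
- post (a point): Middle of the red finger post on the disc: upright round pin 12 mm across, from 44 to 76 mm above the bench, 34 mm from the disc's axis; this point is 60 mm above the bench.
- bar (a joint): Travel of the lock bar along the stage's +x in m: 0 fully back, 0.125 fully home (end stop: its tab meets the first gate). Captive on its bed, about 2.5 N of friction, stays where left. 14 x 14 mm steel, underside 24 mm above the bench, round nose, 22 mm short of the disc's rim at 0. A disc out of line blocks it; within about 0.1 rad it enters and straightens the disc.
- tab (a point): Middle of the rear face (the face to push, towards the stage's -x) of the blue tab at the bar's rear end: an upright plate 40 mm wide, 10 mm thick, from 24 to 76 mm above the bench; this point is 50 mm above the bench. At bar travel 0 it is 133 mm behind the stage's origin.
- oil_bottle: Loose small amber bottle with black cap, 34 mm across, 75 mm tall; origin under its centre. Leave alone.
- petri_dish: Loose closed dish of clear greyish plastic, 63 mm across, 17 mm high; origin under its centre. Leave alone.
- slide_box: Loose green slide box with white lid, 87 x 36 x 32 mm, long along its x; origin under its centre. Leave alone.
- specimen_jar: Loose clear jar, pale inside, with red lid, 44 mm across, 55 mm tall; origin under its centre. Leave alone.
- objective: Loose brass objective lens standing on its wide end, 26 mm across, 40 mm tall; origin under its centre. Leave alone.
- beaker: Loose small glass beaker, 52 mm across, 65 mm tall; origin under its centre. Leave alone.

How it is judged:
On the way, in this order (a step that is already met when the one before it is completed fails the run):
1. the disc's slot is in line with the bar ((value of joint disc between 1.4708 and 1.6708 rad or value of joint disc between -1.6708 and -1.4708 rad) and value of joint bar below 0.115 m), for 0.2 s.
2. the bar is pushed through the disc, fully home (value of joint bar above 0.121 m), for 0.2 s.
At the end, for the whole second after the job is handed in: The bar is home (travel over 121 of 125 mm) and at rest, through the disc's slot, which lies within 0.12 rad of the bar's line, and every loose thing is within 20 mm of where it stood (value of joint bar above 0.121 m and (value of joint disc between 1.4508 and 1.6908 rad or value of joint disc between -1.6908 and -1.4508 rad) and velocity of joint bar between -0.005 and 0.005 m/s and distance of each of oil_bottle, petri_dish, slide_box, specimen_jar, objective, beaker from where it was at the start of the episode below 0.02 m); the robot touches nothing.
It fails at once if the stage, its post or its tab is gripped or shoved with more than 40 N (contact force between the fingers and stage above 40 N).
It fails at once if a bystander is moved or lifted by more than 20 mm (distance of any of oil_bottle, petri_dish, slide_box, specimen_jar, objective, beaker from where it was at the start of the episode above 0.02 m).
It also fails if it takes over 64 s, if anything falls off the work surface, if the arm or the gripper's body presses on something with over 40 N, if the wrist force passes 120 N, or if a joint passes its speed limit or range.

## Working session

There is one attempt and no reset: what is moved stays moved. The work goes in short steps, each a Python script; the robot and the scene stay as the last script left them, time stands still between calls to the robot, and variables do not carry over. Pictures are saved under pics/ and viewed, at most 10 in all, crops included, and the job is handed in when it is done.

```bash
mkdir -p pics; cat > h.py <<'E'
import numpy as np, cv2
from cell import arm, sense, camera, camera_model, nets
from scipy.spatial.transform import Rotation as R
def rot(o):
    o=np.array(o,float)
    return o if o.shape==(3,3) else (R.from_euler('xyz',o).as_matrix() if o.size==3 else R.from_quat(o).as_matrix())
def cloud(cam,depth):
    m=camera_model(cam); v,u=np.mgrid[:480,:640]
    p=np.stack([(u-m['cx'])/m['fx']*depth,(v-m['cy'])/m['fy']*depth,depth],-1)
    return p@rot(m['orientation']).T+np.array(m['eye'])
E
python3 - <<'E'
from h import *
for c in ['top','side']:
    im,d=camera(c); print(c,camera_model(c))
    cv2.imwrite(f'pics/{c}0.png',im[:,:,::-1]); P=cloud(c,d)
    for q in ['stage','disc_top','near_gate','far_gate','post','tab','oil_bottle','petri_dish','slide_box','specimen_jar','objective','beaker']:
        r=nets.cut_out(c,q)
        for k in r[:1]:
            m=k['pixels']&(d>0); p=P[m]
            print(q,round(k['confidence'],2),np.round(k['location']),m.sum(),np.median(p,0).round(3) if len(p) else '',np.percentile(p[:,2],[5,95]).round(3) if len(p) else '')
print(sense())
E
```

```text
top {'fx': 518.8320275352752, 'fy': 518.8320275352752, 'cx': 331.3049077413606, 'cy': 246.9942963577623, 'eye': array([0.48503742, 0.07982649, 0.90060937]), 'orientation': array([-3.07481171, -0.0178525 , -1.57701722])}
stage 0.65 [386. 247.] 11064 [ 0.545 -0.024  0.012] [0.009 0.048]
disc_top 0.61 [381. 245.] 10879 [ 0.545 -0.023  0.012] [0.009 0.048]
near_gate 0.88 [384. 244.] 10937 [ 0.545 -0.023  0.012] [0.009 0.048]
far_gate 0.71 [382. 244.] 11000 [ 0.545 -0.022  0.012] [0.009 0.048]
tab 0.78 [440. 232.] 926 [ 0.564 -0.118  0.04 ] [0.033 0.078]
oil_bottle 0.63 [416. 312.] 392 [ 0.431 -0.076  0.052] [0.025 0.077]
petri_dish 0.78 [408. 168.] 1031 [ 0.678 -0.067  0.018] [0.015 0.021]
slide_box 0.68 [344. 186.] 1159 [0.643 0.043 0.033] [0.017 0.035]
specimen_jar 0.88 [269. 275.] 584 [0.498 0.171 0.056] [0.021 0.058]
objective 0.44 [360. 321.] 190 [0.418 0.015 0.034] [0.022 0.042]
beaker 0.9 [462. 310.] 987 [ 0.437 -0.159  0.032] [0.002 0.067]
side {'fx': 553.0576122247978, 'fy': 553.0576122247978, 'cx': 324.53724529573265, 'cy': 255.24422831662054, 'eye': array([ 0.22616443, -0.5209
[... 865 characters left out ...]
5  0.045] [0.01  0.065]
{'time_s': 1.3, 'qpos': array([ 1.26038996e+00,  3.50711559e-01,  1.65178657e+00, -2.62034736e-05,
        1.13909185e+00, -8.46196979e-02]), 'qd': array([ 0.0008198 , -0.0006185 ,  0.0008863 , -0.00119232, -0.00069853,
        0.00046475]), 'effort': array([-5.57004000e-05, -5.06048477e+01, -2.91623622e+01, -9.77433183e-05,
        8.40958201e-04, -4.30484533e-05]), 'eef_pos': array([0.12312008, 0.53603588, 0.23128833]), 'tool_rot': array([3.14159200e+00, 2.39403057e-05, 2.91581695e+00]), 'contact_force': array([1.03265034, 0.49346547, 0.13054617]), 'ft_torque': array([-0.00684285, -0.02248853, -0.00912245]), 'finger_force': 0.0, 'gripper_width': 0.08527397065365692}
```

```bash
python3 - <<'E'
from h import *
ims=[]
im,d=camera('top');P=cloud('top',d)
hsv=cv2.cvtColor(im,cv2.COLOR_RGB2HSV)
h,s,v=[hsv[...,i].astype(int) for i in range(3)]
def rep(n,m):
    m=m&(d>0)&(P[...,0]<.75)&(P[...,0]>.35)&(abs(P[...,1])<.25)
    k,l,st,c=cv2.connectedComponentsWithStats(m.astype(np.uint8))
    for i in range(1,k):
        if st[i,4]>25:
            p=P[l==i]; print(n,st[i,4],c[i].round(),p.mean(0).round(4),np.percentile(p[:,2],[5,95]).round(3))
rep('teal',(h>78)&(h<100)&(s>90)&(P[...,2]>.03)); rep('blue',(h>102)&(h<130)&(s>90)&(P[...,2]>.06))
rep('red',((h<8)|(h>172))&(s>120)&(P[...,2]>.03))
r=nets.cut_out('top','stage')[0]['pixels']
m=r&(abs(P[...,2]-.01)<.006)
print('plate rect',cv2.minAreaRect(P[r&(P[...,2]<.016)&(d>0)][:,:2].astype(np.float32)))
w=(s<50)&(v>150)&(abs(P[...,2]-.045)<.005)&r
print('disc',cv2.minEnclosingCircle(P[w][:,:2].astype(np.float32)),w.sum())
a=cv2.resize(im[130:370,220:500],None,fx=2.5,fy=2.5); cv2.imwrite('pics/t1.png',a[:,:,::-1])
E
```

```text
blue 190 [460. 226.] [ 0.5727 -0.1423  0.0741] [0.063 0.079]
red 40 [329. 240.] [0.5516 0.0682 0.0762] [0.071 0.079]
red 468 [265. 274.] [0.4982 0.1725 0.0561] [0.053 0.058]
plate rect ((0.5472983717918396, -0.02733464539051056), (0.11234868317842484, 0.3031936585903168), 13.224468231201172)
disc ((0.5436801314353943, -0.015226228162646294), 0.12680967152118683) 2012
```

View pics/t1.png

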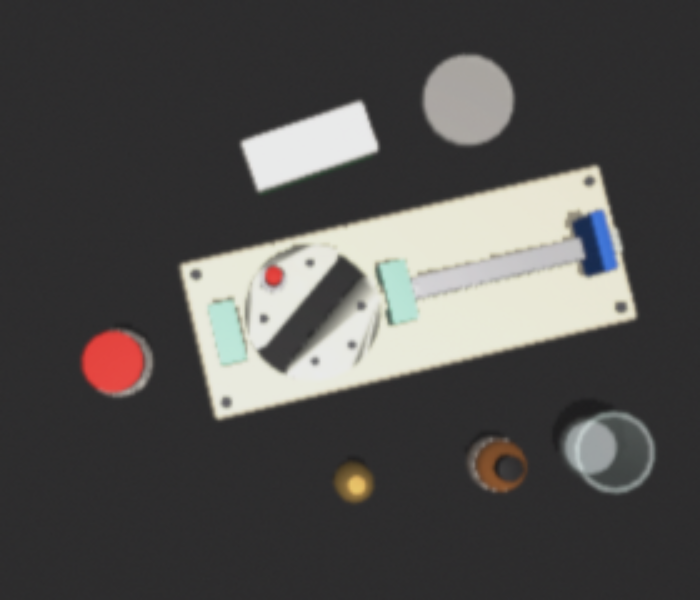

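View pics/side0.png

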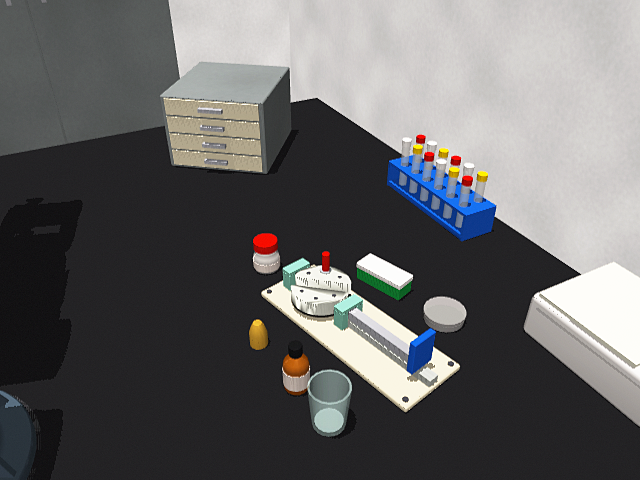

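The top view shows the disc at crop (312,312) with the red post at (274,276), and the tab at (597,243). The stage's +x runs at about 103°. The post sits 34.1 mm from the disc axis, which matches the given radius, at about -0.87 rad, so it needs a push towards stage -x to reach -1.571.

```bash
cat >> h.py <<'E'
C=np.array([.5473,-.0273]); A=np.deg2rad(103.22); U=np.array([np.cos(A),np.sin(A)]); N=np.array([-U[1],U[0]])
O=[np.pi,0,A+np.pi/2-np.pi]
def W(x,y,z): return [*(C+x*U+y*N),z]
def S(p): return np.array([(p[:2]-C)@U,(p[:2]-C)@N])
def look(name):
    im,d=camera('top');P=cloud('top',d); hsv=cv2.cvtColor(im,cv2.COLOR_RGB2HSV).astype(int)
    h,s=hsv[...,0],hsv[...,1]
    Z=P[...,2]; near=np.linalg.norm(P[...,:2]-(C+.07*U),axis=-1)<.06
    m=near&((h<8)|(h>172))&(s>120)&(Z>.068); 
    if m.sum():
        q=S(P[m].mean(0)); print('post',m.sum(),q.round(4),'angle',np.arctan2(q[1],q[0]-.07).round(3))
    b=(h>102)&(h<130)&(s>90)&(Z>.07)&(Z<.082)&(np.linalg.norm(P[...,:2]-C,axis=-1)<.2)
    if b.sum(): print('tab top',b.sum(),S(P[b].mean(0)).round(4))
    cv2.imwrite(f'pics/{name}.png',cv2.resize(im[130:370,220:500],None,fx=2.5,fy=2.5)[:,:,::-1])
E
python3 - <<'E'
from h import *
look('a0')
arm.gripper_to(0)
arm.goto(W(.130,-.030,.16),O)
arm.movel(W(.130,-.030,.055),speed=.15); print(sense()['contact_force'])
hit=arm.movel(W(.0935,-.030,.055),speed=.04,stop_force=12); s=sense();print(hit,s['contact_force'],S(s['eef_pos']),s['gripper_width'])
arm.movel(W(.125,-.030,.055)); arm.movel(W(.125,-.030,.16),speed=.2)
arm.goto(W(-.17,0,.16),O); look('a1'); print(sense()['time_s'])
E
```

```text
post 39 [ 0.092  -0.0262] angle -0.87
tab top 153 [-0.1185  0.0012]
[ 0.84545101 -0.53900481  0.33977443]
False [ 0.47146912 -0.0319002  -0.7848945 ] [ 0.0934637  -0.02969056] -3.2934242119304195e-06
post 37 [ 0.0732 -0.0328] angle -1.472
tab top 150 [-0.1185  0.0012]
8.5333
```

View pics/a1.png

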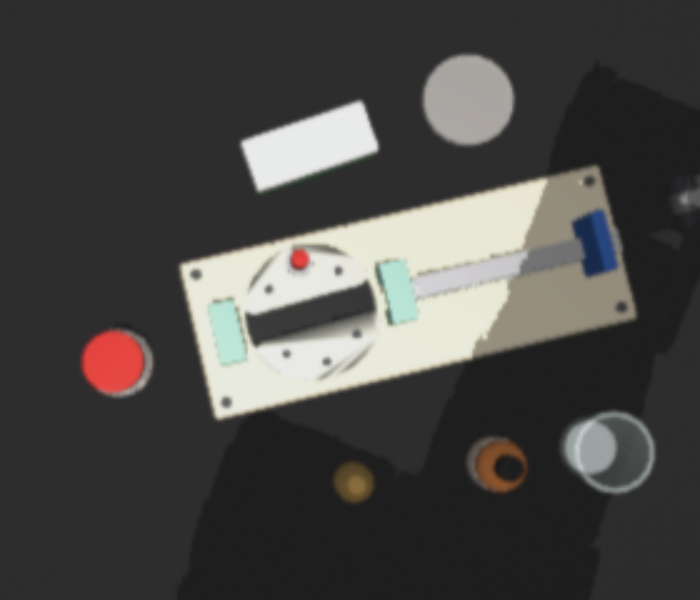

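The disc is now at about -1.47 rad. Image lines agree: the slot is roughly 0.07 rad off the bar. I'll push about 2.8 mm more, then push the bar.

```bash
python3 - <<'E'
from h import *
arm.goto(W(.120,-.032,.16),O)
arm.movel(W(.120,-.032,.055),speed=.15)
arm.movel(W(.0907,-.032,.055),speed=.04,stop_force=12)
arm.movel(W(.120,-.032,.055)); arm.movel(W(.120,-.032,.16),speed=.2)
arm.goto(W(-.17,0,.16),O); look('a2')
arm.movel(W(-.17,0,.05),speed=.15)
hit=arm.movel(W(-.09,0,.05),speed=.05,stop_force=12); s=sense()
print(hit,s['contact_force'],S(s['eef_pos']),s['time_s']); look('a3')
E
```

```text
post 37 [ 0.0706 -0.0327] angle -1.554
tab top 152 [-0.1185  0.0013]
False [ 0.7354212  -0.95221975 -0.3671356 ] [-8.99861241e-02  7.94508733e-06] 16.2167
post 37 [ 0.0706 -0.0328] angle -1.554
tab top 1 [-0.0664 -0.0163]
```

View pics/a3.png

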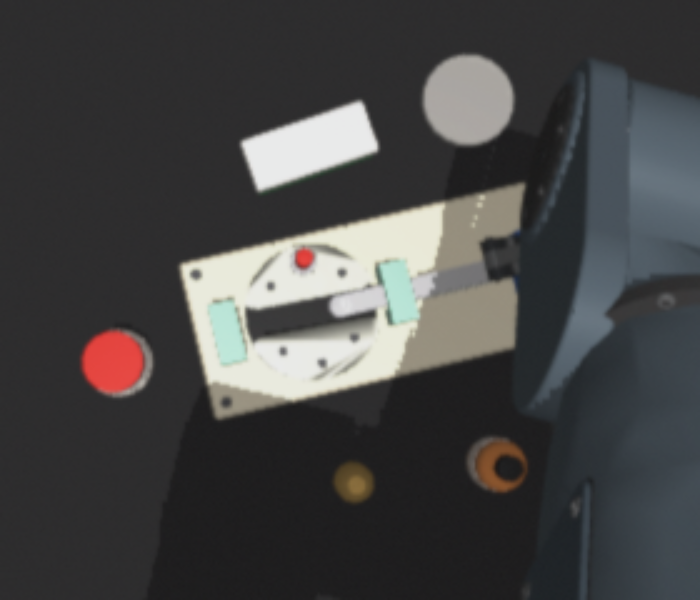

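The bar's nose, at crop (340,306), is inside the slot and the disc is aligned. I'll push on to the end stop.

```bash
python3 - <<'E'
from h import *
hit=arm.movel(W(-.015,0,.05),speed=.04,stop_force=14); s=sense()
print(hit,s['contact_force'],S(s['eef_pos']),s['time_s'])
arm.wait(.4)
arm.movel(W(-.06,0,.05),speed=.1); arm.movel(W(-.12,0,.17),speed=.2)
arm.goto(W(-.2,0,.22),O); look('a4'); print(sense()['time_s'])
E
```

```text
True [ 0.13830808 -5.43819246  1.3463765 ] [-0.01962684 -0.00012031] 17.875
post 38 [ 0.0706 -0.0326] angle -1.553
tab top 143 [-0.0006  0.0007]
20.1667
```

View pics/a4.png

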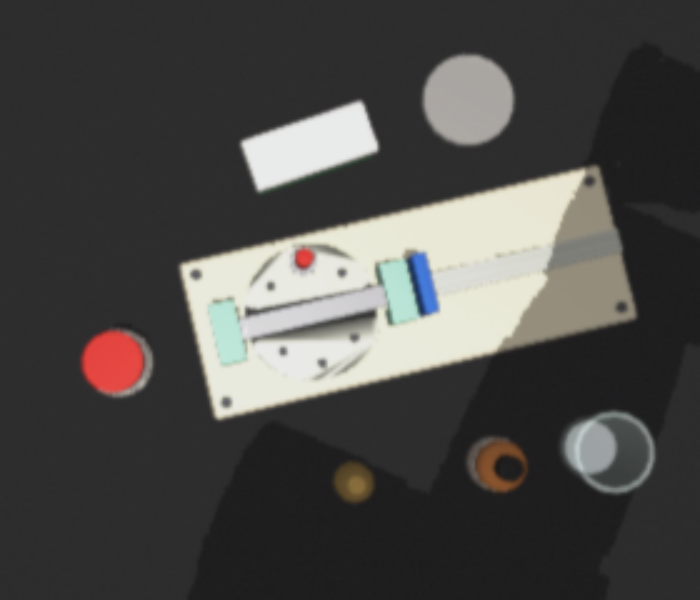

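The bar is through the disc and the tab sits against the near gate at crop (410,285). The stop position also matches full travel. I'll make one firmer confirming push, then hand in.

```bash
python3 - <<'E'
from h import *
arm.goto(W(-.12,0,.17),O); arm.movel(W(-.06,0,.05),speed=.2)
hit=arm.movel(W(-.012,0,.05),speed=.03,stop_force=18); s=sense()
print(hit,s['contact_force'],S(s['eef_pos']))
arm.wait(.3)
arm.movel(W(-.06,0,.05),speed=.1); arm.movel(W(-.12,0,.17),speed=.2); arm.goto(W(-.2,0,.22),O)
look('a5'); arm.wait(.3); print(sense()['time_s']); print(arm.finish_job())
E
```

```text
True [ 0.07646202 -5.23675619  1.84582107] [-0.0196502  -0.00010441]
post 35 [ 0.0703 -0.0328] angle -1.562
tab top 144 [-0.0005  0.001 ]
25.1917
the job is handed in; nothing more can be done
None
```

The stage is locked and handed in at about 25 s: the disc measures about -1.56 rad, and the bar was pushed through its slot until it stopped hard at the same spot on two pushes, which fits full travel; no bystander looked moved in the last picture I viewed, taken before the second push.

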